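# Show the marked stone chisel to the inspection microscope

## Robot

A 7-joint arm with a two-finger parallel gripper is mounted at the origin on the work surface. World frame = base frame: x ahead of the robot, y to its left, z up, the work surface at z = 0. Lengths are in m, angles in rad, forces in N, time in s.
With the tool pointing down it reaches from about 0.4 to 0.85 m from the base axis. Payload 10.4 kg.
Tool frame: the origin (TCP) lies at the very end of the fingers, on their centre line; the grasp point (between the pads) lies 19 mm behind it; z points along the fingers, y is the direction in which the jaws open and shut (so a half turn about z gives the same grasp; the last joint's range is limited). The gripper opens to 87 mm and grips with 3 to 60 N. Pads are 19 mm wide; open, the fingers measure 117 mm over their backs; the gripper's body (75 mm by 190 mm) begins 51 mm behind the grasp point.
Start: joints at [1.265, 0.332, -0.065, 1.46, 0.022, 1.35, -0.088], TCP at [0.174, -0.6, 0.223] pointing down, gripper open.
Joint ranges: [-2.6, 2.6], [-0.5, 2.12], [-1.47, 1.34], [0.16, 2.42], [-1.27, 4.41], [0.06, 2.06], [-2.6, 2.6]. Speed limits (rad/s): [2.22, 2.22, 2.79, 2.79, 3.14, 3.14, 3.14].

## Interface

Orientations are given as a unit quaternion [x, y, z, w].
In Python, from bench import r, eyes, job gives the robot as it stands. The module is installed in compiled form; this text tells all that it offers.
- The arm moves only by the tool play_rows, never from a script. Its argument "motion" is a list of rows, each a list of 7 numbers: the shift along the tool's x, y, z as a fraction of full scale, then the turn, a rotation vector about the tool's x, y, z as a fraction of full scale, then the opening in per cent of the stroke, from 0 (shut) to 100 (fully open). A call has 1 to 5 rows; each row is the pose to reach, as a shift and turn from the pose commanded when the call began, along the tool's axes at that moment; what a row does not reach only later rows make up. Full scale, the value 1, is 0.2 m for a shift and 90 degrees for a turn. A row lasts 1/8 s, in which the tool goes at most 62.5 mm and 10.7 degrees, less where a joint would pass 70% of its speed; a pose out of reach is approached as far as the arm can. A call with a number of a shift or a turn outside -1 to 1 is refused whole. A call with a gripper value outside its range is refused whole. The fingers move at their own pace and stop on an object; "squeeze" is the grip in N (left out, the last holds). Time passes only in rows, so rows that repeat a pose let the fingers close. It gives the time, the measured TCP pose, the force and the opening at its end, in the units of the state.
- r.read_state(): the state, without advancing time (a new reading comes with each control period).
- eyes.camera(name): name is "scene" or "top" or "wrist"; returns a dict with "image" (400x640x3 uint8, red, green, blue), "mtx" (3x3 intrinsics, pixels), "R" (3x3) and "t" (3): a world point X has camera coordinates R X + t. Camera axes: x right, y down, z forward; pixel columns grow to the right and rows downward; lengths in m; the calibration is good to about 2 mm. The wrist camera is an equidistant fisheye: a pixel r from the principal point sees the ray r / f radians off the axis. A picture is of the moment at which its call begins. There is no depth.
- job.close_job(): hands the job in, once; it reports no verdict.
Trained networks look in a picture, given as the dict that the camera call returned (one of the last four; its "shot" number tells which), for a name from the list of things; names that differ only in an ending like _2 or _b are one class to them, and where a whole thing is asked for, a point or a joint stands for the part that bears it (a point fixed in the world has none). Each returns a list of dicts, best first, with "p" (0 to 1); they miss things now and then, are a little off and sometimes report something else, mostly with a low value. They report only what shows in the picture. A call takes as long as a camera call.
- eyes.regions_of(picture, label): "region" (400x640 bool, what is visible of it) and "xy" ([column, row] in pixels, amid what is visible of it).
- eyes.landmark_of(picture, label): "xy" ([column, row] in pixels: a listed point, or the origin of a listed thing).
The state is a dict: "time": time; "joint_positions": joint angles; "joint_vel": joint speeds; "joint_torque": joint torques, N m; "ee_pos": TCP position; "eef_rot": TCP orientation; "ft_force": force on the tool from outside, world axes, zero at the start; "torque": the same for the moment, N m; "width": finger opening in m.
Only numpy, scipy, OpenCV 4.12 (cv2) and the standard library are available. Lean on these libraries where they do the work, as an engineer would, in place of code of your own. Each camera call takes 0.05 s, during which the arm holds its last target. There are 200 camera calls.

## Task

Three stone chisels lie in the bench rack; the one with the red cap beyond its tip is due for inspection. Take that chisel out of the rack and hold it up in the air to the microscope: cutting tip at the viewing point 60 mm in front of the middle of the lens, shaft in line with the lens axis so that the tip points straight into the lens, and the same side up as it lay. Finish while still gripping it there, steady and held by the gripper alone; leave the other two chisels in their slots, do not touch the microscope and leave everything else on the bench as it is.

Things in the scene. Friction and masses are not known exactly. Their poses are not given: they have to be found in the camera images.
- point_mid (a point): Point chisel: dark steel shaft, end tapering to a bright point. Site at its centre, halfway along and up. 200 mm long, about 0.28 kg, 14 mm square steel shaft. +x runs along the shaft to the cutting tip, 100 mm from here; z is up as it lies. Balances within 8 mm of here; can be gripped here across its 14 mm (y), between the rack's rails.
- flat_mid (a point): Flat chisel: blue shaft, plain bright blade 26 mm wide, 24 long, 7 thick. Site at its centre, halfway along and up. 200 mm long, about 0.28 kg, 14 mm square steel shaft. +x runs along the shaft to the cutting tip, 100 mm from here; z is up as it lies. Balances within 8 mm of here; can be gripped here across its 14 mm (y), between the rack's rails.
- claw_mid (a point): Claw chisel: brass-coloured shaft, bright blade 26 mm wide with four teeth. Site at its centre, halfway along and up. 200 mm long, about 0.28 kg, 14 mm square steel shaft. +x runs along the shaft to the cutting tip, 100 mm from here; z is up as it lies. Balances within 8 mm of here; can be gripped here across its 14 mm (y), between the rack's rails.
- point_tip (a point): Cutting tip of the point chisel, in the middle of its edge, 100 mm along +x from its centre; axes as the chisel's.
- flat_tip (a point): Cutting tip of the flat chisel, in the middle of its edge, 100 mm along +x from its centre; axes as the chisel's.
- claw_tip (a point): Cutting tip of the claw chisel, in the middle of its edge, 100 mm along +x from its centre; axes as the chisel's.
- red_cap: Red round cap, 24 mm wide, 12 mm high, fixed on the rack's plate beyond the tip of one chisel, on the line of that chisel's slot, 123 to 147 mm from the chisel's centre. Like caps in green stand at the other two slots. Origin: centre of its underside.
- rack: Fixed wooden rack. Plate 270 (x) by 236 mm, 8 thick, x -115 to +155. Two rails across at x = -55 and +55, 14 thick, 34 mm high, 43 between slots. Three slots 18 mm wide along x at y = -80, 0, +80; a chisel in each, tip to +x, its centre line 41 mm above the bench, its centre within 12 mm of mid-rack. Origin: on the bench, midway between the rails.
- scope: Fixed inspection microscope: grey base 150 by 170, 18 mm high; column 24 thick, 466 mm high at the origin. Looks to its -x side, 30 degrees below level. The head's height on the column differs each time: black clamp, white barrel 42 thick, blue lens ring 58 mm wide with white face and black lens. Origin: foot of the column, on the bench.
- focus (a point): Viewing point (unmarked, in the air) on the lens axis, 60 mm in front of the lens face; the lens face is 110 mm from the column's centre along that axis. +x points along the axis into the lens, rising 30 degrees from level; y is level; z is square to both, upwards. 245 to 305 mm above the bench.
- mallet: Bystander: hammer 250 mm long, lying on the bench.
- finial: Bystander: small turned stone finial, 70 mm wide, 95 mm high, standing.
- brush: Bystander: hand brush lying on the bench.
- disc: Bystander: green grinding disc 116 mm across, 6 mm thick, lying flat.
- pot: Bystander: steel cup 80 mm wide, 100 mm high.
- dresser: Bystander: reddish dressing stone 90 x 45 x 30 mm.

How it is judged:
On the way:
1. the red-marked chisel is lifted out of the rack in the gripper, the other two still in place (((distance of each of flat_mid, claw_mid from where it was at the start of the episode below 0.02 m and (y of red_cap in the frame of flat_mid above 0.04 m or y of red_cap in the frame of flat_mid below -0.04 m) and (y of red_cap in the frame of claw_mid above 0.04 m or y of red_cap in the frame of claw_mid below -0.04 m) and height (world z) of point_mid above 0.1 m and contact force between the fingers and chisel_point above 2 N) or (distance of each of point_mid, claw_mid from where it was at the start of the episode below 0.02 m and (y of red_cap in the frame of point_mid above 0.04 m or y of red_cap in the frame of point_mid below -0.04 m) and (y of red_cap in the frame of claw_mid above 0.04 m or y of red_cap in the frame of claw_mid below -0.04 m) and height (world z) of flat_mid above 0.1 m and contact force between the fingers and chisel_flat above 2 N) or (distance of each of point_mid, flat_mid from where it was at the start of the episode below 0.02 m and (y of red_cap in the frame of point_mid above 0.04 m or y of red_cap in the frame of point_mid below -0.04 m) and (y of red_cap in the frame of flat_mid above 0.04 m or y of red_cap in the frame of flat_mid below -0.04 m) and height (world z) of claw_mid above 0.1 m and contact force between the fingers and chisel_claw above 2 N))), for 0.2 s.
At the end, for the whole second after the job is handed in: Red-marked chisel held by the fingers alone (over 2 N), at rest, centre over 150 mm up; tip within 15 mm of the viewing point, shaft within 0.2 rad of the lens axis, tip to the lens, top side up within 0.25 rad. The other two chisels within 20 mm of their start (((distance of each of flat_mid, claw_mid from where it was at the start of the episode below 0.02 m and (y of red_cap in the frame of flat_mid above 0.04 m or y of red_cap in the frame of flat_mid below -0.04 m) and (y of red_cap in the frame of claw_mid above 0.04 m or y of red_cap in the frame of claw_mid below -0.04 m) and distance between point_tip and focus below 0.015 m and angle between the x axis of point_mid and the x axis of focus, either way round below 0.2 rad and angle between the z axis of point_mid and the z axis of focus, either way round below 0.25 rad and x of point_mid in the frame of focus below -0.07 m and angle between point_mid's own z axis and vertical below 1 rad and height (world z) of point_mid above 0.15 m and contact force between the fingers and chisel_point above 2 N and contact force between chisel_point and rack below 0.1 N and contact force between chisel_point and scope below 0.1 N and linear speed of chisel_point below 0.03 m/s and angular speed of chisel_point below 0.2 rad/s) or (distance of each of point_mid, claw_mid from where it was at the start of the episode below 0.02 m and (y of red_cap in the frame of point_mid above 0.04 m or y of red_cap in the frame of point_mid below -0.04 m) and (y of red_cap in the frame of claw_mid above 0.04 m or y of red_cap in the frame of claw_mid below -0.04 m) and distance between flat_tip and focus below 0.015 m and angle between the x axis of flat_mid and the x axis of focus, either way round below 0.2 rad and angle between the z axis of flat_mid and the z axis of focus, either way round below 0.25 rad and x of flat_mid in the frame of focus below -0.07 m and angle between flat_mid's own z axis and vertical below 1 rad and height (world z) of flat_mid above 0.15 m and contact force between the fingers and chisel_flat above 2 N and contact force between chisel_flat and rack below 0.1 N and contact force between chisel_flat and scope below 0.1 N and linear speed of chisel_flat below 0.03 m/s and angular speed of chisel_flat below 0.2 rad/s) or (distance of each of point_mid, flat_mid from where it was at the start of the episode below 0.02 m and (y of red_cap in the frame of point_mid above 0.04 m or y of red_cap in the frame of point_mid below -0.04 m) and (y of red_cap in the frame of flat_mid above 0.04 m or y of red_cap in the frame of flat_mid below -0.04 m) and distance between claw_tip and focus below 0.015 m and angle between the x axis of claw_mid and the x axis of focus, either way round below 0.2 rad and angle between the z axis of claw_mid and the z axis of focus, either way round below 0.25 rad and x of claw_mid in the frame of focus below -0.07 m and angle between claw_mid's own z axis and vertical below 1 rad and height (world z) of claw_mid above 0.15 m and contact force between the fingers and chisel_claw above 2 N and contact force between chisel_claw and rack below 0.1 N and contact force between chisel_claw and scope below 0.1 N and linear speed of chisel_claw below 0.03 m/s and angular speed of chisel_claw below 0.2 rad/s))); the arm keeps its last pose, push and grip.
It fails at once if one of the other things on the bench is moved more than 30 mm (distance of any of mallet, finial, brush, disc, pot, dresser from where it was at the start of the episode above 0.03 m).
It fails at once if the microscope is touched (over 2 N) (contact force between any of the arm, the fingers, chisel_point, chisel_flat, chisel_claw and scope above 2 N).
It fails at once if a second chisel leaves its slot (two chisels have moved more than 30 mm) (distance of each of point_mid, flat_mid from where it was at the start of the episode above 0.03 m or distance of each of point_mid, claw_mid from where it was at the start of the episode above 0.03 m or distance of each of flat_mid, claw_mid from where it was at the start of the episode above 0.03 m).
It also fails if it takes over 40 s, if anything falls off the work surface, if the arm or the gripper's body presses on something with over 40 N, if the wrist force passes 120 N, or if a joint passes its speed limit or range.

## Working session

There is one attempt and no reset: what is moved stays moved. The work goes in short steps, Python scripts to look and compute and a tool call to move; the robot and the scene stay as the last step left them, time stands still between calls to the robot, and variables do not carry over. Pictures are saved under pics/ and viewed, about 8 in all and at most 12, crops included, and the job is handed in when it is done.

Besides the shell and the picture viewer there is one more tool, called after "Request:" by a JSON object that holds its "api" and its "payload". play_rows: Moves the arm, as the interface text tells. Shift numbers are shares of 0.2 m and turn numbers shares of 90 degrees, none past 1 either way. Its arguments: {"type":"object","properties":{"motion":{"type":"array","items":{"type":"array","items":{"type":"number"}}},"squeeze":{"type":"number"}},"required":["motion"]}

```bash
mkdir -p pics; cat > h.py <<'E'
import numpy as np, cv2
from bench import r, eyes, job
from scipy.spatial.transform import Rotation as Ro
def save(c,n): cv2.imwrite('pics/'+n+'.png',c['image'][:,:,::-1])
def ray(c,xy):
    K=c['mtx'];d=np.array([(xy[0]-K[0,2])/K[0,0],(xy[1]-K[1,2])/K[1,1],1.])
    R=np.array(c['R']);o=-R.T@np.array(c['t']);d=R.T@d
    return o,d/np.linalg.norm(d)
def atz(c,xy,z):
    o,d=ray(c,xy);return o+d*(z-o[2])/d[2]
def proj(c,X):
    p=c['mtx']@(np.array(c['R'])@np.array(X)+c['t']);return p[:2]/p[2]
def tri(rs):
    A=0;b=0
    for o,d in rs:
        P=np.eye(3)-np.outer(d,d);A=A+P;b=b+P@o
    return np.linalg.solve(A,b)
E
python3 - <<'E'
from h import *
np.set_printoptions(precision=4,suppress=True)
s=r.read_state();print(s['time'],s['ee_pos'],s['eef_rot'],s['width'])
cs={n:eyes.camera(n) for n in('scene','top')}
for n,c in cs.items():
    save(c,n+'0');print(n,-np.array(c['R']).T@c['t'],c['R'][2])
    for l,z in [('red_cap',.008),('rack',0),('scope',0),('focus',None),('point_mid',.041),('flat_mid',.041),('claw_mid',.041),('point_tip',.041),('flat_tip',.041),('claw_tip',.041)]:
        q=eyes.landmark_of(c,l)
        for k in q[:2]: print(n,l,round(k['p'],2),np.round(k['xy'],1),atz(c,k['xy'],z) if z is not None else '')
E
```

```text
0.0 [ 0.1743 -0.5998  0.2218] [ 0.99    0.1409 -0.0001 -0.0007] 0.08720471823393387
scene [ 1.0103 -0.8134  0.743 ] [-0.4161  0.739  -0.5298]
scene red_cap 0.49 [325.9 291.9] [ 0.6769 -0.1947  0.008 ]
scene rack 0.73 [291.7 269.2] [ 0.5416 -0.1564  0.    ]
scene rack 0.64 [388.5 284.4] [ 0.8145 -0.08    0.    ]
scene scope 0.69 [393.4 213.9] [0.7099 0.2615 0.    ]
scene scope 0.57 [324.7 292.1] [ 0.6707 -0.1901  0.    ]
scene point_mid 0.88 [269.4 278. ] [ 0.5327 -0.2505  0.041 ]
scene point_mid 0.63 [395.6 215.1] [0.7355 0.1987 0.041 ]
scene flat_mid 0.67 [287.7 263.9] [ 0.5456 -0.1797  0.041 ]
scene claw_mid 0.72 [305.5 245.4] [ 0.5479 -0.0847  0.041 ]
scene claw_mid 0.52 [339.5 171.3] [0.4243 0.3983 0.041 ]
scene point_tip 0.58 [294.7 293.2] [ 0.6229 -0.2647  0.041 ]
scene flat_tip 0.72 [288.9 262.9] [ 0.5463 -0.1745  0.041 ]
scene flat_tip 0.58 [314.5 276.9] [ 0.6387 -0.1889  0.041 ]
scene claw_tip 0.93 [336.5 261. ] [ 0.6626 -0.1032  0.041 ]
scene claw_tip 0.73 [267.2 277.9] [ 0.5272 -0.253   0.041 ]
top [0.4448 0.0005 1.5164] [ 0.0966 -0.0185 -0.9952]
top red_cap 0.49 [358.7 183.5] [ 0.686 -0.195  0.008]
top rack 0.94 [354.7 220.5] [ 0.5475 -0.181   0.    ]
top rack 0.61 [333.4 190.7] [ 0.6587 -0.1007  0.    ]
top scope 0.65 [236.4 173.5] [0.7192 0.2642 0.    ]
top scope 0.47 [176.6 261.8] [0.3883 0.4733 0.    ]
top point_mid 0.69 [378.7 224.2] [ 0.5322 -0.2634  0.041 ]
top flat_mid 0.66 [355.1 222.3] [ 0.5382 -0.1775  0.041 ]
top claw_mid 0.68 [333.3 216.7] [ 0.5576 -0.0981  0.041 ]
top claw_mid 0.2 [361.4 195.2] [ 0.6376 -0.2006  0.041 ]
top point_tip 0.65 [378.2 199.5] [ 0.6226 -0.2621  0.041 ]
top flat_tip 0.47 [359.9 194. ] [ 0.642  -0.1951  0.041 ]
top claw_tip 0.72 [336.1 192. ] [ 0.6483 -0.1079  0.041 ]
top claw_tip 0.32 [378.9 200.3] [ 0.6197 -0.2646  0.041 ]
```

```bash
python3 - <<'E'
import cv2
a=cv2.imread('pics/scene0.png')[60:360,200:600];cv2.imwrite('pics/sc.png',cv2.resize(a,(800,600),interpolation=3))
a=cv2.imread('pics/top0.png')[120:270,170:420];cv2.imwrite('pics/tc.png',cv2.resize(a,(800,480),interpolation=3))
E
```

```text
(no output)
```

View pics/sc.png

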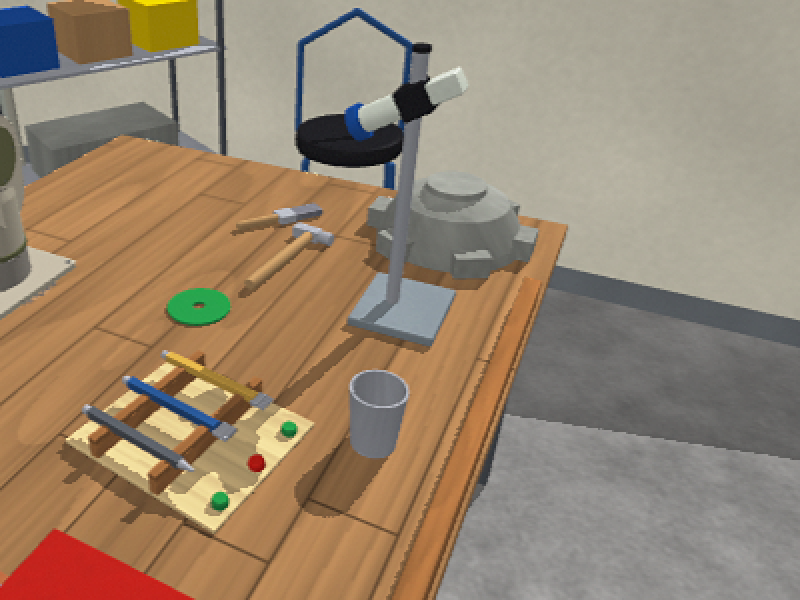

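View pics/tc.png

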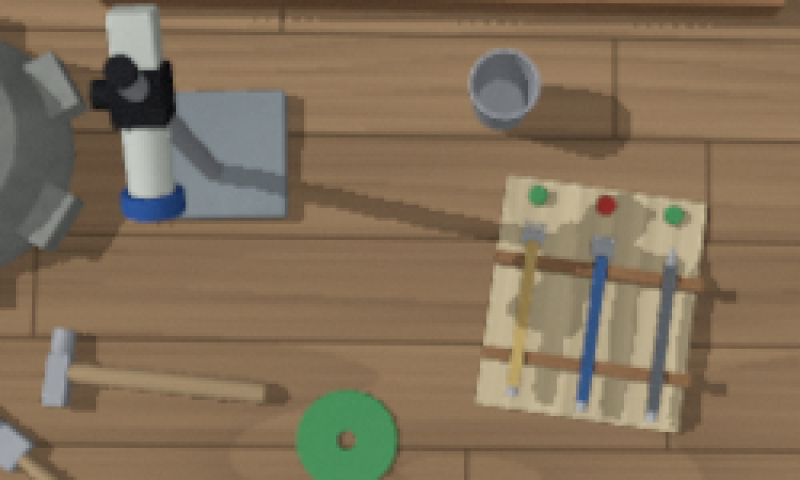

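The red cap (scene crop 257,463; top crop 606,205) lies on the line of the blue flat chisel in the middle slot. The scope stands to the left, with its ring at scene crop (356,121) and top crop (152,203). I'll fit the scope's pose next.

```bash
cat > fit.py <<'E'
from h import *
from scipy.optimize import least_squares
np.set_printoptions(precision=4,suppress=True)
S=eyes.camera('scene');T=eyes.camera('top')
def hsv(c): return cv2.cvtColor(c['image'],cv2.COLOR_RGB2HSV).astype(int)
def blob(c,win,f):
    m=f(hsv(c));w=np.zeros(m.shape,bool);x0,y0,x1,y1=win;w[y0:y1,x0:x1]=1;m=(m&w).astype(np.uint8)
    n,l,s,_=cv2.connectedComponentsWithStats(m);k=1+np.argmax(s[1:,4]);ys,xs=np.nonzero(l==k)
    return np.c_[xs,ys].astype(float)
blue=lambda h:(h[...,0]>100)&(h[...,0]<125)&(h[...,1]>140)
TH=np.linspace(0,2*np.pi,12,endpoint=False);D=np.c_[np.cos(TH),np.sin(TH)]
sup=lambda P:(P@D.T).max(0)
Bs=blob(S,(368,105,387,135),blue);Bt=blob(T,(203,170,232,192),blue)
print('ring px',len(Bs),Bs.min(0),Bs.max(0),len(Bt),Bt.min(0),Bt.max(0))
gr=lambda h:(h[...,1]<75)&(h[...,0]>95)&(h[...,0]<125)&(h[...,2]>90)
G=blob(T,(222,145,263,190),gr);print('base',len(G),G.min(0),G.max(0))
Ks=blob(S,(400,78,420,90),lambda h:h[...,2]<60);print('cap',Ks.min(0),Ks.max(0),Ks.mean(0))
def axis(yaw): 
    x=np.array([np.cos(yaw)*np.cos(np.pi/6),np.sin(yaw)*np.cos(np.pi/6),.5]);y=np.array([-np.sin(yaw),np.cos(yaw),0]);return x,y,np.cross(x,y)
def pj(c,P): return np.array([proj(c,p) for p in P])
def ring(p):
    x,y,z=axis(p[2]);o=np.array([p[0],p[1],p[3]]);t=np.linspace(0,2*np.pi,24,endpoint=False)
    return np.array([o-x*d+.029*(np.cos(a)*y+np.sin(a)*z) for d in(.110,.110-p[4]) for a in t])
def base(p):
    c,s=np.cos(p[2]),np.sin(p[2])
    return np.array([[p[0]+c*u-s*v,p[1]+s*u+c*v,.018] for u in(p[5]-.075,p[5]+.075) for v in(-.085,.085)])
def res(p):
    e=list((sup(pj(S,ring(p)))-sup(Bs)-.5*0))+list(sup(pj(T,ring(p)))-sup(Bt))
    cp=proj(S,[p[0],p[1],.46]);e+=list((cp-Ks.mean(0)))
    return np.array(e)
if __name__=='__main__':
  for y0 in(-.3,0,.3):
    q=least_squares(res,[.71,.265,y0,.38,.02,0],loss='soft_l1');p=q.x
    x,_,_=axis(p[2]);f=np.array([p[0],p[1],p[3]])-.17*x
    print(p,q.cost,'focus',f);print(np.round(q.fun,1))
    print('base corners px',pj(T,base(p)).round(1).tolist())
  print('foot px top',proj(T,[*p[:2],.018]),'scene',proj(S,[*p[:2],.018]))
  Bc=blob(T,(340,190,370,255),blue);v=np.linalg.svd(Bc-Bc.mean(0),full_matrices=0)[2][0]
  e=(Bc-Bc.mean(0))@v;a,b=[atz(T,Bc.mean(0)+v*k,.048) for k in(e.min(),e.max())]
  print('blue shaft',a,b,np.linalg.norm(a-b),'yaw',np.arctan((a-b)[1]/(a-b)[0]))
  Rc=blob(T,(350,175,368,192),lambda h:((h[...,0]<6)|(h[...,0]>174))&(h[...,1]>180));print('red',atz(T,Rc.mean(0),.018))
E
python3 fit.py
```

```text
ring px 136 [372. 112.] [386. 130.] 137 [208. 178.] [227. 188.]
base 1289 [222. 149.] [259. 187.]
cap [406.  82.] [415.  86.] [410.4524  83.8333]
[ 0.7206  0.2563 -0.0325  0.3889  0.011   0.    ] 4.105353065242674 focus [0.5735 0.261  0.3039]
[-0.2 -0.4  0.3  0.3 -0.  -0.4 -0.7 -0.   0.1  0.2 -0.3  0.9  0.9  1.1
  0.5  0.2  0.3  0.5  0.7  0.1 -0.3  0.5 -0.7  0.2  0.9  1.8]
base corners px [[259.5, 193.3], [213.4, 191.2], [261.8, 153.5], [216.1, 151.4]]
[ 0.7206  0.2563 -0.0325  0.3889  0.011   0.    ] 4.105353098692184 focus [0.5735 0.261  0.3039]
[-0.2 -0.4  0.3  0.3 -0.  -0.4 -0.7 -0.   0.1  0.2 -0.3  0.9  0.9  1.1
  0.5  0.2  0.3  0.5  0.7  0.1 -0.3  0.5 -0.7  0.2  0.9  1.8]
base corners px [[259.5, 193.3], [213.4, 191.2], [261.8, 153.5], [216.1, 151.4]]
[ 0.7206  0.2563 -0.0325  0.3889  0.011   0.    ] 4.105353084811473 focus [0.5735 0.261  0.3039]
[-0.2 -0.4  0.3  0.3 -0.  -0.4 -0.7 -0.   0.1  0.2 -0.3  0.9  0.9  1.1
  0.5  0.2  0.3  0.5  0.7  0.1 -0.3  0.5 -0.7  0.2  0.9  1.8]
base corners px [[259.5, 193.3], [213.4, 191.2], [261.8, 153.5], [216.1, 151.4]]
foot px top [237.7298 172.254 ] scene [396.2724 211.251 ]
blue shaft [ 0.4591 -0.1648  0.048 ] [ 0.6156 -0.1854  0.048 ] 0.1577989945497885 yaw -0.1304768480671279
red [ 0.6837 -0.1948  0.018 ]
```

Request:
{"api": "play_rows", "payload": {"motion": [[0,0,-0.3,0,0,0,60],[0,0,-0.5,0,0,0,60]], "squeeze": 40}}

```text
time: 1.45
ee_pos: [0.1745, -0.6004, 0.3251]
eef_rot: [0.99, 0.141, 0.0, 0.001]
ft_force: [0.1, -0.7, 0.7]
width: 0.0743
```

Request:
{"api": "play_rows", "payload": {"motion": [[0.25,-0.1625,0,0,0,0,60],[0.5,-0.325,0,0,0,0,60],[0.75,-0.4875,0,0,0,0,60],[1,-0.65,0,0,0,0,60]]}}

```text
time: 1.95
ee_pos: [0.3312, -0.4179, 0.3228]
eef_rot: [0.99, 0.141, 0.0, 0.0]
ft_force: [0.6, -0.5, 0.8]
width: 0.0523
```

Request:
{"api": "play_rows", "payload": {"motion": [[0.25,-0.1625,0,0,0,0,60],[0.5,-0.325,0,0,0,0.06,60],[0.75,-0.4875,0,0,0,0.13,60],[1,-0.65,0,0,0,0.2,60],[1,-0.65,0,0,0,0.26,60]]}}

```text
time: 2.58
ee_pos: [0.4888, -0.2337, 0.3226]
eef_rot: [0.998, -0.06, 0.0, -0.001]
ft_force: [-1.1, -1.3, -0.2]
width: 0.0524
```

Request:
{"api": "play_rows", "payload": {"motion": [[0.22,-0.31,0.3,0,0,0,60],[0.22,-0.31,0.6,0,0,0,60],[0.22,-0.31,0.6,0,0,0,60],[0.22,-0.31,0.6,0,0,0,60]]}}

```text
time: 3.08
ee_pos: [0.5367, -0.1821, 0.201]
eef_rot: [0.998, -0.062, -0.002, -0.001]
ft_force: [0.4, -0.6, -0.2]
width: 0.052
```

```bash
python3 - <<'E'
from h import *
np.set_printoptions(precision=4,suppress=True)
s=r.read_state();print(s['ee_pos'],s['eef_rot'],np.array(s['joint_positions']))
c=eyes.camera('wrist');save(c,'w1');print(c['mtx'],c['R'],-np.array(c['R']).T@c['t'])
def fray(c,xy):
    K=c['mtx'];u=np.array([(xy[0]-K[0,2])/K[0,0],(xy[1]-K[1,2])/K[1,1]]);th=np.linalg.norm(u)
    d=np.r_[np.sin(th)*u/th,np.cos(th)];R=np.array(c['R']);return -R.T@c['t'],R.T@d
for l in('flat_mid','flat_tip','red_cap'):
    for k in eyes.landmark_of(c,l)[:1]:
        o,d=fray(c,k['xy']);z=.008 if l=='red_cap' else .041;print(l,k['p'],k['xy'],o+d*(z-o[2])/d[2])
E
```

```text
[ 0.5367 -0.1821  0.201 ] [ 0.9981 -0.0622 -0.0015 -0.0006] [ 0.6286  0.2529 -0.4477  1.6272  0.1122  1.2904 -1.5334]
[[309.7069   0.     315.772 ]
 [  0.     309.7069 200.7754]
 [  0.       0.       1.    ]] [[-0.1244 -0.9922 -0.0009]
 [-0.9552  0.1195  0.2706]
 [-0.2684  0.0345 -0.9627]] [ 0.6096 -0.191   0.363 ]
flat_mid 0.85 [308.9, 180.2] [ 0.5432 -0.1751  0.041 ]
flat_tip 0.97 [309.3, 82.3] [ 0.6452 -0.1886  0.041 ]
red_cap 0.58 [311.7, 53.4] [ 0.6823 -0.1952  0.008 ]
```

View pics/w1.png

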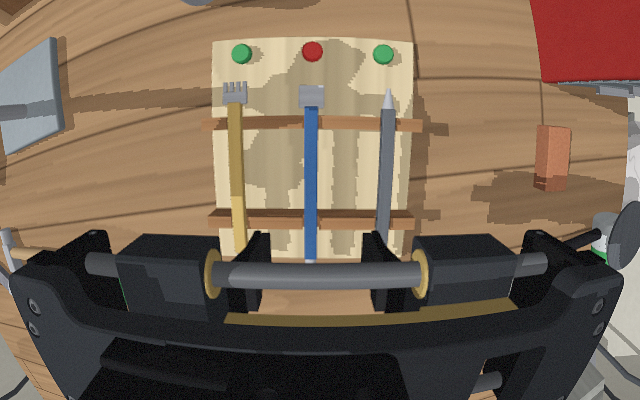

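The blue shaft (column 311) and the red cap (312,51) are in line, and the fingers straddle the shaft. Next is a small correction and the descent.

Request:
{"api": "play_rows", "payload": {"motion": [[0.027,-0.036,0.2,0,0,0,60],[0.027,-0.036,0.5,0,0,0,60],[0.027,-0.036,0.5,0,0,0,60],[0.027,-0.036,0.5,0,0,0,60]]}}

```text
time: 3.78
ee_pos: [0.545, -0.1771, 0.1054]
eef_rot: [0.998, -0.063, 0.002, 0.0]
ft_force: [0.4, -0.4, 0.1]
width: 0.0525
```

Request:
{"api": "play_rows", "payload": {"motion": [[-0.005,-0.005,0.2,0,0,0,60],[-0.005,-0.005,0.4,0,0,0,60],[-0.005,-0.005,0.4,0,0,0,60],[-0.005,-0.005,0.4,0,0,0,60]]}}

```text
time: 4.28
ee_pos: [0.5448, -0.1759, 0.0256]
eef_rot: [0.998, -0.063, 0.002, 0.001]
ft_force: [0.4, 0.7, 0.6]
width: 0.0525
```

Request:
{"api": "play_rows", "payload": {"motion": [[0,0,0,0,0,0,0],[0,0,0,0,0,0,0],[0,0,0,0,0,0,0],[0,0,0,0,0,0,0]], "squeeze": 50}}

```text
time: 4.78
ee_pos: [0.5428, -0.1753, 0.0227]
eef_rot: [0.998, -0.063, 0.0, 0.0]
ft_force: [0.5, 0.4, 0.1]
width: 0.02
```

Request:
{"api": "play_rows", "payload": {"motion": [[0,0,0,0,0,0,0],[0,0,0,0,0,0,0],[0,0,0,0,0,0,0]], "squeeze": 50}}

```text
time: 5.15
ee_pos: [0.5428, -0.1756, 0.0226]
eef_rot: [0.998, -0.063, 0.0, 0.0]
ft_force: [-1.0, -2.4, 1.8]
width: 0.0137
```

Request:
{"api": "play_rows", "payload": {"motion": [[0,0,-0.1,0,0,0,0],[0,0,-0.3,0,0,0,0],[0,0,-0.6,0,0,0,0],[0,0,-0.9,0,0,0,0],[0,0,-0.9,0,0,0,0]]}}

```text
time: 5.78
ee_pos: [0.5454, -0.1753, 0.2089]
eef_rot: [0.998, -0.062, 0.005, 0.001]
ft_force: [0.1, 0.7, -4.2]
width: 0.0132
```

```bash
cat > go.py <<'E'
from h import *
import sys
np.set_printoptions(precision=3,suppress=True)
def target(f,yaw,back=0,pitch=30,gx=.1):
    Rf=Ro.from_euler('ZY',[yaw,-np.radians(pitch)])
    Rt=Rf*Ro.from_euler('x',np.pi); m=np.array(f)-Rf.apply([gx+back,0,0])
    return m+Rt.apply([0,0,.019]),Rt
def delta(p,Rt):
    s=r.read_state();Rn=Ro.from_quat(s['eef_rot'])
    print('shift',Rn.inv().apply(p-np.array(s['ee_pos']))/.2,'turn',(Rn.inv()*Rt).as_rotvec()/(np.pi/2),'now',np.array(s['ee_pos']),Rn.as_quat(),'to',p)
E
python3 - <<'E'
from go import *
delta(np.array([.45,0,.26]),Ro.from_euler('z',-.03)*Ro.from_euler('x',np.pi))
p,R=target([.5735,.261,.304],-.03,.05);delta(p,R);print(R.as_quat())
E
```

```text
shift [-0.58  -0.81  -0.262] turn [ 0.001 -0.006 -0.06 ] now [ 0.545 -0.175  0.209] [ 0.998 -0.062  0.005  0.001] to [0.45 0.   0.26]
shift [-0.731 -2.125 -0.029] turn [ 0.017  0.327 -0.059] now [ 0.545 -0.175  0.209] [ 0.998 -0.062  0.005  0.001] to [0.453 0.265 0.213]
[ 0.966 -0.014  0.259  0.004]
```

Request:
{"api": "play_rows", "payload": {"motion": [[-0.2,-0.2,-0.2,0,0,0,0],[-0.35,-0.4,-0.26,0,0,-0.02,0],[-0.5,-0.6,-0.26,0,0,-0.04,0],[-0.58,-0.81,-0.26,0,0,-0.06,0]]}}

```text
time: 6.28
ee_pos: [0.4462, 0.0013, 0.2543]
eef_rot: [1.0, -0.015, -0.0, 0.001]
ft_force: [0.6, 0.4, -2.5]
width: 0.0131
```

Request:
{"api": "play_rows", "payload": {"motion": [[0,-0.2,0,0,0.08,0,0],[0,-0.4,0,0,0.16,0,0],[0,-0.6,0,0,0.24,0,0],[0,-0.6,0,0,0.33,0,0],[0,-0.6,0,0,0.33,0,0]]}}

```text
time: 6.9
ee_pos: [0.4494, 0.1195, 0.2529]
eef_rot: [0.967, -0.014, 0.256, 0.006]
ft_force: [-0.3, -0.5, -2.4]
width: 0.0132
```

```bash
python3 - <<'E'
from go import *
p,R=target([.5735,.261,.304],-.03,.05);delta(p,R);print(np.array(r.read_state()['joint_positions']))
c=eyes.camera('wrist');save(c,'w2')
E
```

```text
shift [-0.102 -0.727  0.171] turn [0.002 0.004 0.001] now [0.449 0.119 0.253] [ 0.967 -0.014  0.256  0.006] to [0.453 0.265 0.213]
[ 0.408 -0.488 -0.716  2.174 -0.18   0.856 -1.842]
```

View pics/w2.png

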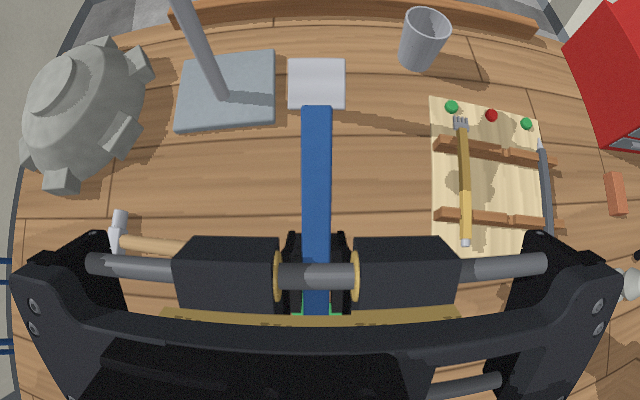

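Wrist view: the blue chisel is held straight along column 316 with the blade at (316,83). The other two chisels are still in the rack. Now to the standoff point.

Request:
{"api": "play_rows", "payload": {"motion": [[-0.05,-0.2,0.08,0,0,0,0],[-0.1,-0.4,0.17,0,0,0,0],[-0.1,-0.6,0.17,0,0,0,0],[-0.1,-0.73,0.17,0,0,0,0],[-0.1,-0.73,0.17,0,0,0,0]]}}

```text
time: 7.58
ee_pos: [0.4564, 0.2681, 0.2161]
eef_rot: [0.967, -0.015, 0.255, 0.002]
ft_force: [-1.0, -1.2, -2.3]
width: 0.0133
```

```bash
python3 - <<'E'
from go import *
from fit import S,T,blob,blue,res,axis,ring,pj,sup
p,R=target([.5735,.261,.304],-.03,.05);delta(p,R);print(np.array(r.read_state()['joint_positions']))
a=S['image'][70:220,290:490,::-1];b=T['image'][130:280,130:330,::-1]
cv2.imwrite('pics/st.png',np.vstack([cv2.resize(x,(800,600),interpolation=2)[:,:] for x in(a,b)])[::2,::2] if 0 else np.hstack([cv2.resize(x,(400,300),interpolation=2) for x in(a,b)]))
for c in(S,T):
    save(c,'s3' if c is S else 't3')
    for k in eyes.landmark_of(c,'flat_tip')[:2]+eyes.landmark_of(c,'flat_mid')[:1]: print(k['p'],k['xy'])
    s=r.read_state();Rn=Ro.from_quat(s['eef_rot']);g=np.array(s['ee_pos'])-Rn.apply([0,0,.019])
    print('expect tip',proj(c,g+Rn.apply([.1,0,0])),'mid',proj(c,g))
E
```

```text
ring px 137 [372. 112.] [386. 130.] 133 [208. 178.] [227. 188.]
base 1303 [222. 149.] [259. 187.]
cap [406.  82.] [415.  86.] [410.3902  83.7805]
shift [-0.0212  0.0037  0.0045] turn [ 0.0001  0.0047 -0.002 ] now [0.4564 0.2652 0.2154] [ 0.9667 -0.0161  0.2553  0.0035] to [0.4532 0.2646 0.2125]
[ 0.6401 -0.3608 -1.2645  2.0486 -0.0236  0.7977 -2.2674]
0.62 [352.2, 132.9]
0.75 [331.7, 138.8]
expect tip [351.7467 132.0294] mid [329.542  140.6795]
0.5 [219.7, 218.8]
0.75 [220.6, 244.7]
expect tip [219.4683 217.3019] mid [220.988  246.1922]
```

View pics/st.png

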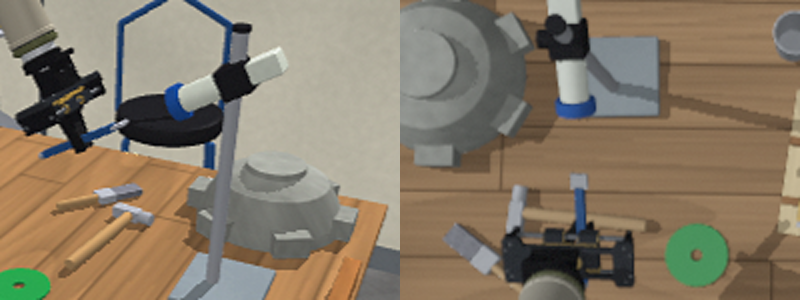

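The chisel is lined up below and in front of the lens: tip at scene inset (125,123), ring at (178,98). I'll refine the scope axis using the barrel.

```bash
python3 - <<'E'
from go import *
import fit
from fit import *
w=lambda h:(h[...,1]<60)&(h[...,2]>150)
Ws=blob(S,(375,100,400,128),w);Wt=blob(T,(203,155,228,181),w)
print(len(Ws),Ws.min(0),Ws.max(0),len(Wt),Wt.min(0),Wt.max(0))
def res2(p):
    e=list(res(p))
    x,_,_=axis(p[2]);o=np.array([p[0],p[1],p[3]])
    for c,W in((S,Ws),(T,Wt)):
        a,b=proj(c,o-.1*x),proj(c,o-.03*x);d=(b-a)/np.linalg.norm(b-a);n=np.array([-d[1],d[0]])
        u=(W-a)@d;v=(W-a)@n
        k=np.round(u).astype(int);L=[(i,(v[k==i].max()+v[k==i].min())/2) for i in np.unique(k)[3:-3]]
        L=np.array(L);e+=list(np.polyval(np.polyfit(L[:,0],L[:,1],1),[L[0,0],L[-1,0]])*1.5)
    return np.array(e)
for w8 in(1,):
    q=least_squares(res2,[.72,.257,-.03,.389,.011,0],loss='soft_l1',diff_step=1e-4);p=q.x
    x,_,_=axis(p[2]);f=np.array([p[0],p[1],p[3]])-.17*x;print(p,q.cost,'focus',f);print(q.fun.round(1))
    J=q.jac[:,:5];print('sd',np.sqrt(np.diag(np.linalg.inv(J.T@J)))*.6)
t,R=target(f,p[2]);delta(t,R)
# base yaw from edge of blob in top
G=blob(T,(235,145,263,190),gr);E=np.array([[G[G[:,1]==v][:,0].max(),v] for v in range(153,184)]);P=[atz(T,q,.018) for q in E]
P=np.array(P);print('base edge yaw',np.polyfit(P[:,0],P[:,1],1)[0],'y',P[:,1].mean())
E
```

```text
ring px 138 [372. 112.] [386. 130.] 135 [208. 178.] [227. 188.]
base 1304 [222. 149.] [259. 187.]
cap [406.  82.] [415.  86.] [410.3902  83.7805]
438 [375. 100.] [399. 123.] 232 [208. 161.] [221. 180.]
[0.72   0.263  0.0233 0.3904 0.0113 0.    ] 30.287781874422443 focus [0.5728 0.2595 0.3054]
[ -0.4  -0.7  -0.2  -0.4  -0.8  -1.6  -1.    0.2   0.6   0.9   0.2   1.
   0.3   0.4  -0.    0.4   1.    1.3   1.5   0.5  -0.4   0.4  -0.9  -0.2
   1.4   1.3 -10.9 -12.3  -1.8  -1.9]
sd [0.0009 0.0009 0.0027 0.0012 0.0014]
shift [ 0.2332  0.032  -0.0044] turn [ 0.0175  0.0035 -0.0305] now [0.4559 0.2654 0.2151] [ 0.9665 -0.0155  0.2562  0.0041] to [0.4957 0.2577 0.2389]
base edge yaw 0.028797763374479264 y 0.18148127144350054
```

Request:
{"api": "play_rows", "payload": {"motion": [[0.06,0.01,0,0,0,-0.01,0],[0.12,0.02,0,0.01,0,-0.02,0],[0.18,0.03,0,0.015,0,-0.03,0],[0.23,0.03,0,0.015,0,-0.03,0],[0.23,0.03,0,0.015,0,-0.03,0]]}}

```text
time: 8.6
ee_pos: [0.4963, 0.2586, 0.2383]
eef_rot: [0.967, 0.01, 0.256, -0.002]
ft_force: [-0.7, -0.0, -2.7]
width: 0.0136
```

Request:
{"api": "play_rows", "payload": {"motion": [[0,0,0,0,0,0,0],[0,0,0,0,0,0,0],[0,0,0,0,0,0,0]]}}

```text
time: 8.98
ee_pos: [0.4954, 0.2587, 0.2378]
eef_rot: [0.967, 0.011, 0.256, -0.001]
ft_force: [-0.3, -0.3, -3.4]
width: 0.0132
```

```bash
python3 - <<'E'
from go import *
S=eyes.camera('scene');T=eyes.camera('top');f=np.array([.573,.2595,.3045])
p,R=target(f,.022);delta(p,R);s=r.read_state();print(np.array(s['joint_positions']),s['width'],np.abs(s['joint_vel']).max())
for c in(S,T):
    print('focus px',proj(c,f),'mid px',proj(c,f-.1*np.array([.866,.019,.5])),[(round(k['p'],2),k['xy']) for l in('flat_tip','flat_mid') for k in eyes.landmark_of(c,l)[:1]])
a=S['image'][85:185,310:430,::-1];b=T['image'][160:260,160:280,::-1]
cv2.imwrite('pics/st2.png',np.hstack([cv2.resize(x,(400,333),interpolation=2) for x in(a,b)]))
E
```

```text
shift [0.002 0.004 0.   ] turn [0.002 0.003 0.001] now [0.495 0.259 0.238] [ 0.967  0.011  0.256 -0.001] to [0.496 0.258 0.238]
[ 0.708 -0.267 -1.285  1.977  0.044  0.805 -2.195] 0.013694435866328404 0.001711313941546609
focus px [362.429 127.634] mid px [338.603 137.356] [(0.6, [361.1, 126.9]), (0.63, [340.5, 140.7])]
focus px [219.256 203.481] mid px [222.39  233.209] [(0.6, [277.6, 253.5]), (0.49, [222.4, 233.1])]
```

View pics/st2.png

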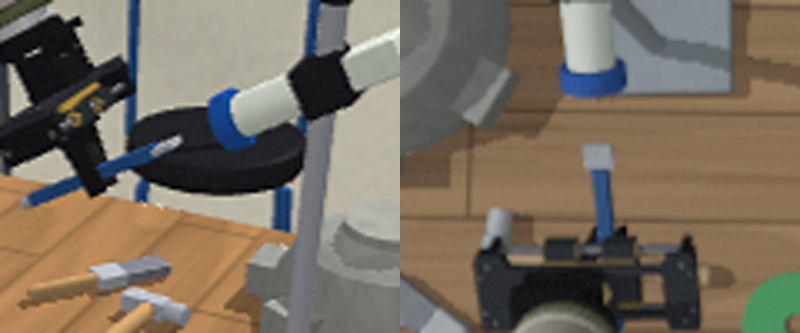

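The blade edge in the top view is at (219,204), against a predicted (219,203.5). In the scene view it is near (364,127), against (362,128). One numeric check of the shaft angle remains.

```bash
python3 - <<'E'
from h import *
from fit import blob,blue,S,T
f=np.array([.573,.2595,.3045]);x=np.array([.866*np.cos(.022),.866*np.sin(.022),.5])
for c,w in((S,(312,120,362,152)),(T,(205,190,235,232))):
    B=blob(c,w,lambda h:(h[...,0]>95)&(h[...,0]<125)&(h[...,1]>120)&(h[...,2]>50));v=np.linalg.svd(B-B.mean(0),full_matrices=0)[2][0]
    for th in(-.1,0,.1): # predicted slope with pitch change
        xx=np.array([np.cos(np.pi/6+th),.02,np.sin(np.pi/6+th)]);q=proj(c,f)-proj(c,f-.15*xx);print(th,np.degrees(np.arctan2(q[1],q[0]))%180,end=' | ')
    n=np.array([-v[1],v[0]]);print('meas',len(B),np.degrees(np.arctan2(v[1],v[0]))%180,B.min(0),B.max(0),'focus offset px from line',(proj(c,f)-B.mean(0))@n)
E
```

```text
ring px 138 [372. 112.] [386. 130.] 136 [208. 178.] [227. 188.]
base 1305 [222. 149.] [258. 187.]
cap [406.  82.] [415.  86.] [410.3902  83.7805]
-0.1 164.11339989130147 | 0 157.79227091301516 | 0.1 151.40680192589576 | meas 83 156.58466653449233 [339. 127.] [356. 138.] focus offset px from line -1.029258597130064
-0.1 85.35612722919026 | 0 83.91829280326871 | 0.1 82.34309537463325 | meas 86 86.66255293957072 [218. 211.] [223. 231.] focus offset px from line 0.41775601806694374
```

```bash
python3 -c "
from bench import r,job
s=r.read_state();print(s['time'],s['ee_pos'],s['ft_force'],s['width'])
print(job.close_job())"
```

```text
9.375 [0.49556517 0.25855249 0.23786574] [ 0.31317465  0.56637247 -3.67468489] 0.013714856963308292
the job is handed in; nothing more can be done
None
```

I handed the job in at about 9.4 s. The red-capped chisel (the blue flat one in the middle slot) was held steady in the gripper at the microscope's viewing point.

**Last checks:**
- **Grip:** the fingers were 13.7 mm apart on the 14 mm shaft, with about 3.7 N of load on the wrist. The arm was at rest, and nothing but the fingers was holding the chisel.
- **Tip position:** the blade edge was within about 1 px of the estimated viewing point in the top camera, and within about 2 px (up to 6 mm) in the scene camera.
- **Shaft angle:** it was about 0.02 rad off the lens axis in pitch and about 0.05 rad in yaw.
- **Other chisels:** both were still in their slots when I last looked, just after the lift. I did not measure them again.

**What disagreed:**
- **Lens yaw:** the first fit gave -0.03 rad and a later one gave +0.02, which agreed with the edge of the base, so I used +0.02. In that later fit, wall pixels spoiled the scene-view barrel data. The viewing point moved only about 2 mm between the two fits.
- **Tip detection:** in the final top image the network put the tip in the wrong place, so I ignored it and used the visible blade edge.

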